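# Line up reagent jars by height on the packing tray

## Robot

A 6-joint arm with a two-finger parallel gripper is mounted at the origin on the work surface. World frame = base frame: x ahead of the robot, y to its left, z up, the work surface at z = 0. Lengths are in m, angles in rad, forces in N, time in s.
With the tool pointing down it reaches from about 0.35 to 0.775 m from the base axis. Payload 5.5 kg.
Tool frame: the origin (TCP) lies where the fingers leave the gripper's body, on its centre line; the fingertips stand env.tip_reach ahead of it and the grasp point (between the pads) lies 54 mm ahead of it (env.tip_reach is the distance from the TCP to the fingertips, in m); z points along the fingers, y is the line along which they close (so a half turn about z gives the same grasp; the last joint's range is limited). The gripper opens to 85 mm and grips with 20 to 120 N. Pads are 22 mm wide; open, the fingers measure 114 mm over their backs; the gripper's body (76 mm by 85 mm) begins 54 mm behind the grasp point. The pads swing forward as they close: fully open they stand 13 mm farther back than shut.
Start: joints at [0.983, 0.313, 0.046, 1.304, 0, 1.431], TCP at [0.249, 0.518, 0.304] pointing down, gripper open.
Joint ranges: [-2.76, 2.76], [-0.86, 1.69], [-1.03, 1.26], [-2.2, 2.34], [-1.47, 1.5], [-3.14, 3.14]. Speed limits (rad/s): [2.57, 2.57, 3.14, 3.14, 3.14, 3.14].

## Interface

Orientations are given as a unit quaternion [w, x, y, z].
In Python, from workcell import status, optics, hand_in, env gives the robot as it stands.
- The arm moves only by the shell command python3 -m handwheel 'ROWS' [FORCE]. ROWS is a JSON object whose one key "deltas" holds a list of rows, each a list of 5 numbers: the opening, from -1 (shut) to 1 (fully open), then the shift along the tool's x, y, z in units of 40 mm (1.0 is 40 mm), then the turn about the tool's z in units of 10 degrees (1.0 is 10 degrees). In form: {"deltas": [[jaw, x, y, z, roll], ...]}. A call has 1 to 20 rows; each row shifts and turns the commanded pose from where the row before left it, along the tool's axes as they then stand; what a row does not reach is not made up. A row lasts 1/8 s, in which the tool goes at most 62.5 mm and 10.7 degrees, less where a joint would pass 70% of its speed; a pose out of reach is approached as far as the arm can. A call is refused whole if a number of a shift passes 1 or a number of a turn 1, either way. A call with a gripper value outside its range is refused whole. The fingers move at their own pace and stop on an object; FORCE is the grip in N (left out, the last holds). Time passes only in rows, so rows that do not move let the fingers close. It gives the time, the measured TCP pose, the force, the opening and the grip force at its end, in the units of the state.
- status.get_state(): the state, without advancing time (a new reading comes with each control period).
- optics.read_camera(name): name is "side" or "top" or "wrist"; returns a dict with "frame" (384x512x3 uint8, red, green, blue), "depth" (384x512 float32, m along the optical axis (not along the pixel's ray), 0 where there is no reading), "vfov" (degrees; the focal length in pixels is half the picture's height over the tangent of half this angle, whatever the lens; pixels are square), "cx", "cy" (the principal point, pixels), "origin" and "attitude" of the camera in the world. Camera axes: x right, y down, z forward; pixel columns grow to the right and rows downward; lengths in m; the calibration is good to about 2 mm. A picture is of the moment at which its call begins.
- hand_in(): hands the job in; it is judged then, once.
The state is a dict: "clock": time; "joint_pos": joint angles; "qvel": joint speeds; "tau": joint torques, N m; "tcp_pos": TCP position; "orientation": TCP orientation; "wrist_force": force on the tool from outside, world axes, zero at the start; "ft_torque": the same for the moment, N m; "finger_gap": finger opening in m; "grip_force": force on a finger pad.
Only numpy, scipy, OpenCV 4.12 (cv2) and the standard library are available. Lean on these libraries where they do the work, as an engineer would, in place of code of your own. Each camera call takes 0.05 s, during which the arm holds its last target. There are 200 camera calls.

## Task

Pack the four white jars with red caps in order of height: stand one upright and centred on each yellow disc of the black tray, the tallest on the disc next to the green end block, and so on down to the shortest on the disc next to the grey end block. Never tip a jar over, and leave the little brown bottle with the black cap where it stands.

Things in the scene. Friction and masses are not known exactly. Their poses are not given: they have to be found in the camera images.
- jar_xl: Tallest white plastic jar with red screw cap (solid, cap does not turn), loose, standing on the table: 128 mm high in all, 64 mm in diameter. Straight round side from the foot up to 95 mm, then a sloping shoulder, then the cap 50 mm across, the top 22 mm of the height. Origin: centre of the underside, z up along the axis.
- jar_l: Second tallest white plastic jar with red screw cap (solid, cap does not turn), loose, standing on the table: 106 mm high in all, 56 mm in diameter. Straight round side from the foot up to 78 mm, then a sloping shoulder, then the cap 44 mm across, the top 18 mm of the height. Origin: centre of the underside, z up along the axis.
- jar_m: Third tallest white plastic jar with red screw cap (solid, cap does not turn), loose, standing on the table: 85 mm high in all, 48 mm in diameter. Straight round side from the foot up to 63 mm, then a sloping shoulder, then the cap 38 mm across, the top 14 mm of the height. Origin: centre of the underside, z up along the axis.
- jar_s: Shortest white plastic jar with red screw cap (solid, cap does not turn), loose, standing on the table: 65 mm high in all, 40 mm in diameter. Straight round side from the foot up to 48 mm, then a sloping shoulder, then the cap 32 mm across, the top 11 mm of the height. Origin: centre of the underside, z up along the axis.
- mark_a: Yellow disc, 68 mm across, printed flat (nothing to overcome) on the top of a fixed black tray slab (110 x 460 mm, top 12 mm above the table). One of four discs, about 84 mm apart in a row, marks a, b, c, d in that order along the row's +y; a and d are the outer ones. Origin: disc's centre, on the tray top on which jars stand; its y axis runs along the row, x across it.
- mark_b: Yellow disc, 68 mm across, printed flat (nothing to overcome) on the top of a fixed black tray slab (110 x 460 mm, top 12 mm above the table). One of four discs, about 84 mm apart in a row, marks a, b, c, d in that order along the row's +y; a and d are the outer ones. Origin: disc's centre, on the tray top on which jars stand; its y axis runs along the row, x across it.
- mark_c: Yellow disc, 68 mm across, printed flat (nothing to overcome) on the top of a fixed black tray slab (110 x 460 mm, top 12 mm above the table). One of four discs, about 84 mm apart in a row, marks a, b, c, d in that order along the row's +y; a and d are the outer ones. Origin: disc's centre, on the tray top on which jars stand; its y axis runs along the row, x across it.
- mark_d: Yellow disc, 68 mm across, printed flat (nothing to overcome) on the top of a fixed black tray slab (110 x 460 mm, top 12 mm above the table). One of four discs, about 84 mm apart in a row, marks a, b, c, d in that order along the row's +y; a and d are the outer ones. Origin: disc's centre, on the tray top on which jars stand; its y axis runs along the row, x across it.
- green_end: Green block, 70 mm across the row x 36 mm along it x 28 mm high, fixed on the tray at one end of the row, about 72 mm beyond the outer disc's centre; which end (next to mark a or mark d) changes. An alike grey block sits at the other end. Origin: centre of its underside.
- amber: Small brown glass bottle with black cap, loose, not to be moved: 38 mm in diameter, 75 mm high, standing in the same rough row as the jars. Origin: centre of the underside.
Mind the look-alikes: they are no part of the job. Leave any purple look-alike of the jar_l alone.

How it is judged:
At the end, for the whole second after the job is handed in: Counting from the green end block, the jars stand tallest, second, third, shortest, each with its axis within 12 mm of its yellow disc's centre, its foot on the tray (within 6 mm), upright within 0.1 rad, released and at rest (((horizontal distance between green_end and mark_a below 0.13 m and horizontal distance between jar_xl and mark_a below 0.012 m and z of jar_xl in the frame of mark_a between -0.006 and 0.006 m and horizontal distance between jar_l and mark_b below 0.012 m and z of jar_l in the frame of mark_b between -0.006 and 0.006 m and horizontal distance between jar_m and mark_c below 0.012 m and z of jar_m in the frame of mark_c between -0.006 and 0.006 m and horizontal distance between jar_s and mark_d below 0.012 m and z of jar_s in the frame of mark_d between -0.006 and 0.006 m) or (horizontal distance between green_end and mark_d below 0.13 m and horizontal distance between jar_xl and mark_d below 0.012 m and z of jar_xl in the frame of mark_d between -0.006 and 0.006 m and horizontal distance between jar_l and mark_c below 0.012 m and z of jar_l in the frame of mark_c between -0.006 and 0.006 m and horizontal distance between jar_m and mark_b below 0.012 m and z of jar_m in the frame of mark_b between -0.006 and 0.006 m and horizontal distance between jar_s and mark_a below 0.012 m and z of jar_s in the frame of mark_a between -0.006 and 0.006 m)) and angle between each of jar_xl, jar_l, jar_m, jar_s's own z axis and vertical below 0.1 rad and linear speed of each of jar_xl, jar_l, jar_m, jar_s below 0.02 m/s and angular speed of each of jar_xl, jar_l, jar_m, jar_s below 0.2 rad/s); the robot touches nothing.
It fails at once if a jar is tipped over (more than 0.6 rad) (angle between any of jar_xl, jar_l, jar_m, jar_s's own z axis and vertical above 0.6 rad).
It fails at once if the brown bottle is moved by more than 20 mm or tipped (distance of amber from where it was at the start of the episode above 0.02 m or angle between amber's own z axis and vertical above 0.4 rad).
It also fails if it takes over 112 s, if anything falls off the work surface, if the arm or the gripper's body presses on something with over 40 N, if the wrist force passes 120 N, or if a joint passes its speed limit or range.

## Working session

There is one attempt and no reset: what is moved stays moved. The work goes in short steps, Python scripts to look and compute and a shell command to move; the robot and the scene stay as the last step left them, time stands still between calls to the robot, and variables do not carry over. Pictures are saved under pics/ and viewed, at most 14 in all, crops included, and the job is handed in when it is done.

```bash
ls; mkdir -p pics
cat > h.py <<'E'
import numpy as np,cv2
from workcell import status,optics,env
from scipy.spatial.transform import Rotation as R
def grab(n):
    c=optics.read_camera(n);np.savez('%s.npz'%n,**c);return c
def load(n): return dict(np.load('%s.npz'%n))
def rot(c):
    q=np.array(c['attitude']); 
    return q if q.shape==(3,3) else R.from_quat(q[[1,2,3,0]]).as_matrix()
def foc(c): return 192/np.tan(np.radians(c['vfov'])/2)
def ray(c,u,v):
    return rot(c)@np.array([(u-c['cx'])/foc(c),(v-c['cy'])/foc(c),1.])
def plane(c,u,v,z):
    d=ray(c,u,v);o=np.array(c['origin']);return o+d*(z-o[2])/d[2]
def cloud(c):
    v,u=np.mgrid[:384,:512];D=c['depth'];f=foc(c)
    P=np.stack([(u-c['cx'])/f*D,(v-c['cy'])/f*D,D],-1)
    return P@rot(c).T+np.array(c['origin'])
def save(c,n): cv2.imwrite('pics/'+n,cv2.cvtColor(c['frame'],cv2.COLOR_RGB2BGR))
E
python3 - <<'E'
from h import *
for n in['side','top','wrist']:
    c=grab(n);save(c,n+'0.png');print(n,c['vfov'],c['cx'],c['cy'],c['origin'],c['attitude'],(c['depth']>0).mean())
print(status.get_state(),env.tip_reach)
E
```

```text
pics
side 51.670821080854516 256.9003609096746 187.38218937087834 [0.43760645 0.79999865 0.52445889] [ 0.01792572 -0.03546033  0.87180391 -0.4882409 ] 0.9961191813151041
top 48.8399153958497 254.68344508150307 199.49917180104697 [ 0.42167459 -0.01123913  0.95190833] [-0.0538332   0.70580997 -0.70574998  0.02917579] 0.9960784912109375
wrist 66.45463268734515 255.8158203728604 188.54661751525862 [0.18605019 0.5481288  0.37319561] [0.11857968 0.83788464 0.52773956 0.07334258] 0.9960174560546875
{'clock': 0.15, 'joint_pos': array([9.83390745e-01, 3.13850588e-01, 4.52485425e-02, 1.30359336e+00,
       1.13077437e-05, 1.43120620e+00]), 'qvel': array([ 5.52213581e-04, -9.26404968e-04,  5.42158705e-03, -3.21766702e-04,
        4.28146125e-04,  3.74774623e-06]), 'tau': array([ 2.45243878e-03, -4.81065238e+01,  2.98816466e+01,  1.38816662e-02,
       -1.25028678e-04,  5.48000472e-06]), 'tcp_pos': array([0.24882114, 0.51807092, 0.30320425]), 'orientation': array([-2.54002626e-04,  2.22041436e-01,  9.75036980e-01, -6.51820402e-04]), 'wrist_force': array([ 0.27020651,  0.89731209, -0.76459534]), 'ft_torque': array([ 0.03315885, -0.09346875,  0.0083378 ]), 'grip_force': 0.0, 'finger_gap': 0.0853970359434276} 0.0726
```

View pics/top0.png

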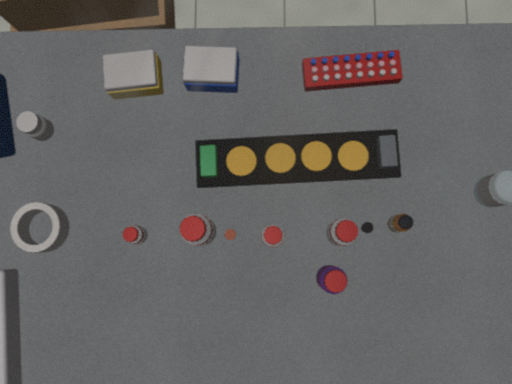

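View pics/side0.png

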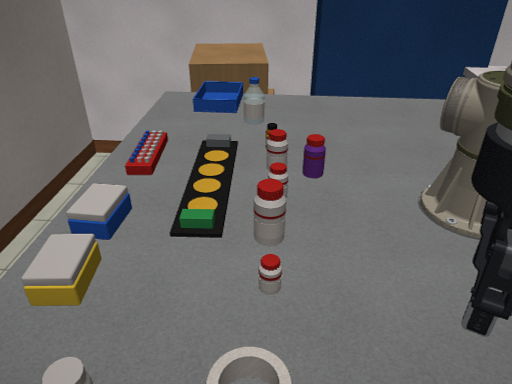

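The top view shows white jars with red caps at S(132,235), XL(193,229), M(273,235) and L(345,231). Look-alikes are the purple jar (335,280), brown bottle (403,222), a flat red spot (230,235) and a black spot (367,228). The discs are at (241,160), (280,157), (317,156) and (353,155). Green is the left end, at (208,160). Next I'll measure from the top and side views.

```bash
cat > meas.py <<'E'
from h import *
def meas(n):
    c=load(n);P=cloud(c);hsv=cv2.cvtColor(c['frame'],cv2.COLOR_RGB2HSV);H,S,V=cv2.split(hsv)
    ok=c['depth']>0
    for name,m in[('red',((H<6)|(H>174))&(S>150)&(V>60)),('yel',(H>14)&(H<30)&(S>150)&(V>110)),('green',(H>50)&(H<80)&(S>120))]:
        k,lab,st,ce=cv2.connectedComponentsWithStats((m&ok).astype(np.uint8))
        for i in range(1,k):
            if st[i,4]<60: continue
            Q=P[lab==i]
            if not(.2<Q[:,0].mean()<.85 and abs(Q[:,1].mean())<.6):continue
            zt=np.percentile(Q[:,2],90 if n=='top' else 97)
            T=Q[Q[:,2]>zt-.004]
            (x,y),r=cv2.minEnclosingCircle(T[:,:2].astype(np.float32))
            print(n,name,ce[i].round(0),st[i,4],'top z %.4f'%zt,'mean',T.mean(0).round(4)[:2],'circ %.4f %.4f r%.4f'%(x,y,r))
if __name__=='__main__':
    for n in('top','side'):meas(n)
    c=load('top');P=cloud(c)
    for u,v in[(230,235),(367,228),(60,300),(403,222),(335,280),(225,180),(370,180),(33,124),(390,150)]:print(u,v,P[v-1:v+2,u-1:u+2].mean((0,1)).round(4))
E
python3 meas.py
python3 - <<'E'
from h import *
a=load('top')['frame'][125:300,90:430];b=load('side')['frame'][110:310,160:350]
cv2.imwrite('pics/crop1.png',cv2.cvtColor(cv2.resize(a,None,fx=2.3,fy=2.3,interpolation=cv2.INTER_CUBIC),cv2.COLOR_RGB2BGR))
cv2.imwrite('pics/crop2.png',cv2.cvtColor(cv2.resize(b,None,fx=3,fy=3,interpolation=cv2.INTER_CUBIC),cv2.COLOR_RGB2BGR))
E
```

```text
top red [352.  71.] 1574 top z 0.0314 mean [ 0.825  -0.1987] circ 0.8286 -0.1986 r0.1117
top red [192. 228.] 453 top z 0.1293 mean [0.4628 0.1396] circ 0.4633 0.1398 r0.0238
top red [346. 231.] 330 top z 0.1075 mean [ 0.4588 -0.1635] circ 0.4590 -0.1637 r0.0206
top red [130. 234.] 149 top z 0.0662 mean [0.4538 0.2837] circ 0.4543 0.2835 r0.0151
top red [273. 235.] 198 top z 0.0864 mean [ 0.4516 -0.0178] circ 0.4513 -0.0175 r0.0169
top red [335. 281.] 367 top z 0.1072 mean [ 0.361  -0.1399] circ 0.3614 -0.1394 r0.0217
top yel [316. 156.] 665 top z 0.0140 mean [ 0.6317 -0.1166] circ 0.6322 -0.1161 r0.0337
top yel [353. 155.] 675 top z 0.0144 mean [ 0.6324 -0.1983] circ 0.6317 -0.1985 r0.0341
top yel [280. 158.] 610 top z 0.0144 mean [ 0.6278 -0.0353] circ 0.6278 -0.0350 r0.0335
top yel [241. 161.] 657 top z 0.0143 mean [0.6217 0.053 ] circ 0.6217 0.0536 r0.0340
side red [277. 135.] 171 top z 0.1061 mean [ 0.4601 -0.1611] circ 0.4615 -0.1636 r0.0229
side red [146. 161.] 558 top z 0.0304 mean [ 0.8129 -0.1476] circ 0.8276 -0.1962 r0.1125
side red [315. 140.] 181 top z 0.1060 mean [ 0.361
[... 431 characters left out ...]
 [ 0.6323 -0.1158] circ 0.6321 -0.1176 r0.0359
side yel [207. 185.] 307 top z 0.0138 mean [ 0.6284 -0.035 ] circ 0.6282 -0.0359 r0.0359
side yel [203. 203.] 303 top z 0.0137 mean [0.6223 0.0468] circ 0.6223 0.0509 r0.0350
side yel [ 55. 291.] 1063 top z 0.0447 mean [0.7997 0.3324] circ 0.8192 0.3020 r0.0708
side green [197. 218.] 659 top z 0.0407 mean [0.6177 0.1274] circ 0.6180 0.1269 r0.0371
230 235 [0.4529 0.0753 0.024 ]
367 228 [ 0.4684 -0.2233  0.0231]
60 300 [ 3.081e-01  4.585e-01 -4.000e-04]
403 222 [ 0.4781 -0.2849  0.0754]
335 280 [ 0.3624 -0.1394  0.1051]
225 180 [0.5773 0.089  0.0107]
370 180 [ 0.5603 -0.2135  0.1054]
33 124 [0.6932 0.5056 0.0694]
390 150 [ 0.6374 -0.274   0.0399]
```

View pics/crop1.png

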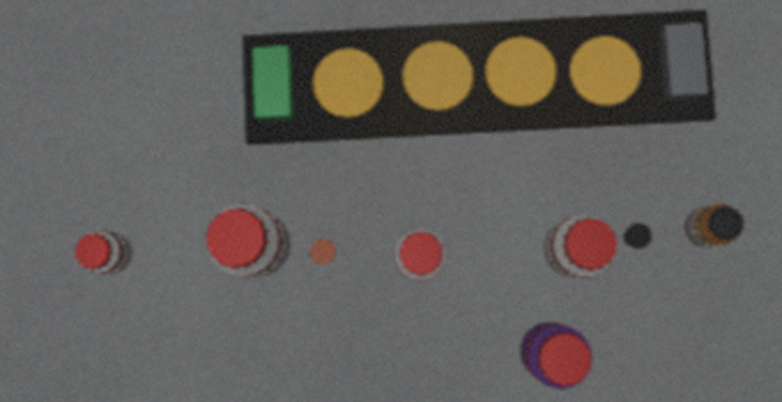

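The crop confirms four white jars with red caps. S is at crop (93,251), XL (237,238), M (421,253) and L (590,243), with purple at (565,360). The small spots are about 24 mm tall, and green is at the +y end. I'll turn the tool so it closes along world x.

```bash
python3 -m handwheel '{"deltas": [[1,0,0,0,0.92],[1,0,0,0,0.92],[1,0,0,0,0.92],[1,0,0,0,0.92],[1,0,0,0,0.92],[1,0,0,0,0.92],[1,0,0,0,0.92],[1,0,0,0,0]]}' 40
cat > go.py <<'E'
import sys
from h import *
t=np.array(eval(sys.argv[1]));s=status.get_state();q=s['orientation'];M=R.from_quat(q[[1,2,3,0]])
print('tcp',s['tcp_pos'].round(4),'t',s['clock'],'x_tool',M.as_matrix()[:,0].round(4),'units',(M.inv().apply(t-s['tcp_pos'])/.04).round(3))
E
python3 go.py '[.4543,.2845,.25]'
```

```text
clock: 1.15
tcp_pos: [0.2489, 0.5182, 0.3036]
orientation: [0.0, 0.707, 0.707, -0.0]
wrist_force: [0.7, -0.2, -0.0]
finger_gap: 0.0855
grip_force: 0.0
tcp [0.2489 0.5182 0.3036] t 1.15 x_tool [-7.e-04  1.e+00 -5.e-04] units [-5.845  5.131  1.341]
```

```bash
python3 -m handwheel '{"deltas": [[1,-0.73,0.64,0.17,0],[1,-0.73,0.64,0.17,0],[1,-0.73,0.64,0.17,0],[1,-0.73,0.64,0.17,0],[1,-0.73,0.64,0.17,0],[1,-0.73,0.64,0.17,0],[1,-0.73,0.64,0.17,0],[1,-0.73,0.64,0.17,0],[1,0,0,0,0],[1,0,0,0,0]]}'
python3 go.py '[.4543,.2845,.08]'
python3 - <<'E'
from h import *
c=grab('wrist');save(c,'w1.png')
E
sed -i "s/0.2<Q/.2<Q/" meas.py; python3 -c "
from meas import *
meas('wrist')"
```

```text
clock: 2.4
tcp_pos: [0.4533, 0.2845, 0.2494]
orientation: [-0.0, 0.707, 0.707, -0.0]
wrist_force: [0.1, -0.8, 0.1]
finger_gap: 0.0851
grip_force: 0.0
tcp [0.4533 0.2845 0.2494] t 2.4 x_tool [-2.e-04  1.e+00  2.e-04] units [-1.000e-03  2.600e-02  4.236e+00]
wrist red [256. 184.] 962 top z 0.0663 mean [0.4541 0.2846] circ 0.4540 0.2840 r0.0168
wrist red [266. 301.] 194 top z 0.0748 mean [0.4628 0.167 ] circ 0.4635 0.1529 r0.0295
```

View pics/w1.png

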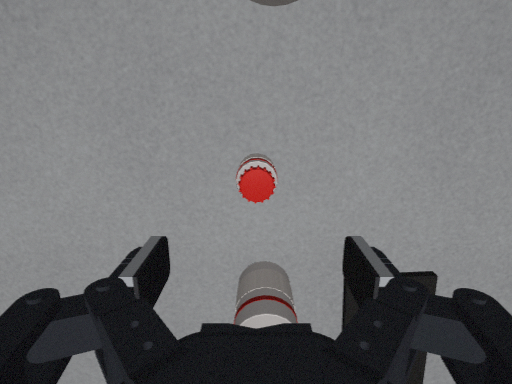

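The wrist view shows S's cap at (257,184), centred between the fingers, with XL behind it at (266,300). The position agrees to within 1 mm, so I'll descend and grip.

```bash
python3 -m handwheel '{"deltas": [[1,0,0.02,0.6,0],[1,0,0,0.6,0],[1,0,0,0.6,0],[1,0,0,0.6,0],[1,0,0,0.6,0],[1,0,0,0.6,0],[1,0,0,0.4,0],[1,0,0,0.2,0],[1,0,0,0,0],[-1,0,0,0,0],[-1,0,0,0,0],[-1,0,0,0,0],[-1,0,0,0,0],[-1,0,0,0,0],[-1,0,0,0,0],[-1,0,0,0,0],[-1,0,0,0,0]]}' 40; python3 go.py '[.632,-.2,.095]'
```

```text
clock: 4.58
tcp_pos: [0.4548, 0.2847, 0.0823]
orientation: [0.0, 0.707, 0.707, 0.001]
wrist_force: [-0.6, -0.1, 6.6]
finger_gap: 0.0393
grip_force: 40.3
tcp [0.4548 0.2847 0.0823] t 4.575 x_tool [1.e-03 1.e+00 6.e-04] units [-12.113   4.442  -0.32 ]
```

```bash
python3 -m handwheel '{"deltas": [[-1,0,0,-0.2,0],[-1,0,0,-0.4,0],[-1,0,0,-0.7,0],[-1,0,0.3,-0.7,0],[-1,0,0.6,0,0],[-1,0,0.6,0,0],[-1,0,0.6,0,0],[-1,0,0.6,0,0],[-1,0,0.6,0,0],[-1,-0.3,0.6,0,0],[-1,-0.6,0.4,0,0],[-1,-0.7,0.14,0,0],[-1,-0.7,0,0,0],[-1,-0.7,0,0,0],[-1,-0.7,0,0,0],[-1,-0.7,0,0,0],[-1,-0.7,0,0,0],[-1,-0.7,0,0,0],[-1,-0.7,0,0,0],[-1,-0.7,0,0,0]]}'
python3 -m handwheel '{"deltas": [[-1,-0.7,0,0,0],[-1,-0.7,0,0,0],[-1,-0.7,0,0,0],[-1,-0.7,0,0,0],[-1,-0.7,0,0,0],[-1,-0.7,0,0,0],[-1,-0.5,0,0,0],[-1,-0.2,0,0,0],[-1,0,0,0,0],[-1,0,0,0,0],[-1,0,0,0,0]]}'
python3 go.py '[.632,-.2,.095]'
python3 - <<'E'
from h import *
grab('top')
import meas;meas.meas('top')
E
```

```text
clock: 7.08
tcp_pos: [0.6317, -0.0046, 0.1626]
orientation: [0.0, 0.707, 0.707, 0.0]
wrist_force: [-0.1, 0.3, -0.2]
finger_gap: 0.0395
grip_force: 40.3
clock: 8.45
tcp_pos: [0.6315, -0.1987, 0.1615]
orientation: [-0.0, 0.707, 0.707, 0.0]
wrist_force: [0.2, -0.4, -1.1]
finger_gap: 0.0388
grip_force: 40.3
tcp [ 0.6315 -0.1987  0.1615] t 8.45 x_tool [-2.e-04  1.e+00  3.e-04] units [-0.034  0.012  1.663]
top red [341.  72.] 1243 top z 0.0315 mean [ 0.8229 -0.1732] circ 0.8280 -0.1752 r0.0900
top red [192. 228.] 453 top z 0.1293 mean [0.4628 0.1395] circ 0.4630 0.1398 r0.0239
top red [273. 235.] 200 top z 0.0868 mean [ 0.4514 -0.0179] circ 0.4513 -0.0176 r0.0168
top yel [316. 156.] 642 top z 0.0145 mean [ 0.6319 -0.117 ] circ 0.6322 -0.1164 r0.0335
top yel [280. 158.] 624 top z 0.0145 mean [ 0.6275 -0.0352] circ 0.6281 -0.0348 r0.0336
top yel [342. 150.] 92 top z 0.0146 mean [ 0.6435 -0.1758] circ 0.6421 -0.1804 r0.0246
top yel [241. 161.] 647 top z 0.0145 mean [0.621  0.0528] circ 0.6217 0.0529 r0.0340
```

```bash
python3 -m handwheel '{"deltas": [[-1,-0.02,0,0.5,0],[-1,0,0,0.5,0],[-1,0,0,0.3,0],[-1,0,0,0.15,0],[-1,0,0,0.1,0],[-1,0,0,0.1,0],[-1,0,0,0,0],[-1,0,0,0,0]]}'
python3 -m handwheel '{"deltas": [[0.0,0,0,0,0],[0.6,0,0,0,0],[1,0,0,0,0],[1,0,0,0,0],[1,0,0,0,0],[1,0,0,-0.3,0],[1,0,0,-0.7,0],[1,0,0,-1,0],[1,0,0,-1,0],[1,0,0,-0.8,0],[1,0,0,0,0],[1,0,0,0,0]]}'
python3 go.py '[.4634,.141,.255]'
python3 - <<'E'
from h import *
c=grab('wrist');save(c,'w2.png')
import meas;meas.meas('wrist')
E
```

```text
clock: 9.5
tcp_pos: [0.6317, -0.2005, 0.0958]
orientation: [0.0, 0.707, 0.707, 0.0]
wrist_force: [0.1, 0.5, -0.2]
finger_gap: 0.0396
grip_force: 40.3
clock: 11.0
tcp_pos: [0.6313, -0.2003, 0.2473]
orientation: [-0.0, 0.707, 0.707, 0.0]
wrist_force: [0.2, 0.5, -0.1]
finger_gap: 0.0851
grip_force: 0.0
tcp [ 0.6313 -0.2003  0.2473] t 11.0 x_tool [1.e-03 1.e+00 2.e-04] units [ 8.529 -4.205 -0.191]
wrist red [442. 158.] 11547 top z 0.0313 mean [ 0.8239 -0.185 ] circ 0.8290 -0.2003 r0.1136
wrist red [ 84. 139.] 211 top z 0.0628 mean [ 0.4812 -0.1593] circ 0.4682 -0.1642 r0.0264
wrist red [ 29. 153.] 3247 top z 0.1072 mean [ 0.4628 -0.1656] circ 0.4603 -0.1658 r0.0229
wrist red [256. 189.] 1104 top z 0.0781 mean [ 0.632  -0.2008] circ 0.6318 -0.2013 r0.0173
wrist yel [252.  16.] 2217 top z 0.0143 mean [ 0.6282 -0.0522] circ 0.6281 -0.0417 r0.0341
wrist yel [256.  90.] 3989 top z 0.0143 mean [ 0.6322 -0.1172] circ 0.6322 -0.1179 r0.0346
wrist yel [257. 162.] 1520 top z 0.0144 mean [ 0.6326 -0.1892] circ 0.6324 -0.2006 r0.0346
wrist yel [108. 257.] 362 top z 0.0605 mean [ 0.4826 -0.2795] circ 0.5205 -0.2394 r0.0722
```

View pics/w2.png

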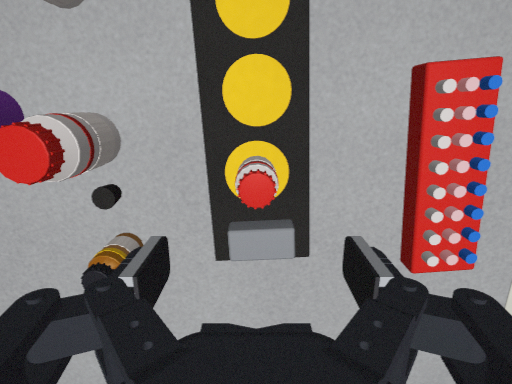

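S at (257,189) stands centred on the disc beside the grey block. XL is next.

```bash
python3 -m handwheel '{"deltas": [[1,0.65,-0.32,-0.05,0],[1,0.65,-0.32,-0.05,0],[1,0.65,-0.32,-0.05,0],[1,0.65,-0.32,-0.05,0],[1,0.66,-0.32,0,0],[1,0.66,-0.32,0,0],[1,0.66,-0.32,0,0],[1,0.66,-0.32,0,0],[1,0.66,-0.33,0,0],[1,0.66,-0.33,0,0],[1,0.66,-0.33,0,0],[1,0.66,-0.33,0,0],[1,0.65,-0.33,0,0],[1,0,0,0,0],[1,0,0,0,0]]}'
python3 go.py '[.4634,.141,.132]'
python3 -c "
from h import *
from meas import *
grab('wrist');meas('wrist')"
```

```text
clock: 12.92
tcp_pos: [0.4633, 0.1406, 0.2548]
orientation: [-0.0, 0.707, 0.707, -0.001]
wrist_force: [0.1, -0.2, -0.4]
finger_gap: 0.0854
grip_force: 0.0
tcp [0.4633 0.1406 0.2548] t 12.925 x_tool [ 8.e-04  1.e+00 -5.e-04] units [0.011 0.007 3.069]
wrist red [255. 203.] 3813 top z 0.1292 mean [0.4632 0.1411] circ 0.4632 0.1401 r0.0257
wrist red [246. 301.] 121 top z 0.0522 mean [0.4517 0.0024] circ 0.4526 -0.0066 r0.0212
wrist red [247. 323.] 185 top z 0.0841 mean [0.455  0.0087] circ 0.4608 0.0730 r0.0777
wrist yel [395. 240.] 1916 top z 0.0142 mean [0.6258 0.0577] circ 0.5835 0.0884 r0.0877
wrist green [403. 189.] 2905 top z 0.0412 mean [0.6165 0.1248] circ 0.6172 0.1238 r0.0379
```

```bash
python3 -m handwheel '{"deltas": [[1,0,0,0.5,0],[1,0,0,0.5,0],[1,0,0,0.5,0],[1,0,0,0.5,0],[1,0,0,0.5,0],[1,0,0,0.3,0],[1,0,0,0.2,0],[1,0,0,0,0],[-1,0,0,0,0],[-1,0,0,0,0],[-1,0,0,0,0],[-1,0,0,0,0],[-1,0,0,0,0],[-1,0,0,0,0]]}' 50
python3 go.py '[.622,.052,.134]'
python3 - <<'E'
from h import *
c=grab('side')
cv2.imwrite('pics/s3.png',cv2.cvtColor(cv2.resize(c['frame'][100:300,150:400],None,fx=3,fy=3),cv2.COLOR_RGB2BGR))
E
```

```text
clock: 14.72
tcp_pos: [0.4637, 0.141, 0.1364]
orientation: [0.0, 0.707, 0.707, 0.001]
wrist_force: [-1.5, -0.8, 5.9]
finger_gap: 0.0628
grip_force: 54.3
tcp [0.4637 0.141  0.1364] t 14.725 x_tool [8.e-04 1.e+00 1.e-04] units [-2.223  3.958  0.066]
```

View pics/s3.png

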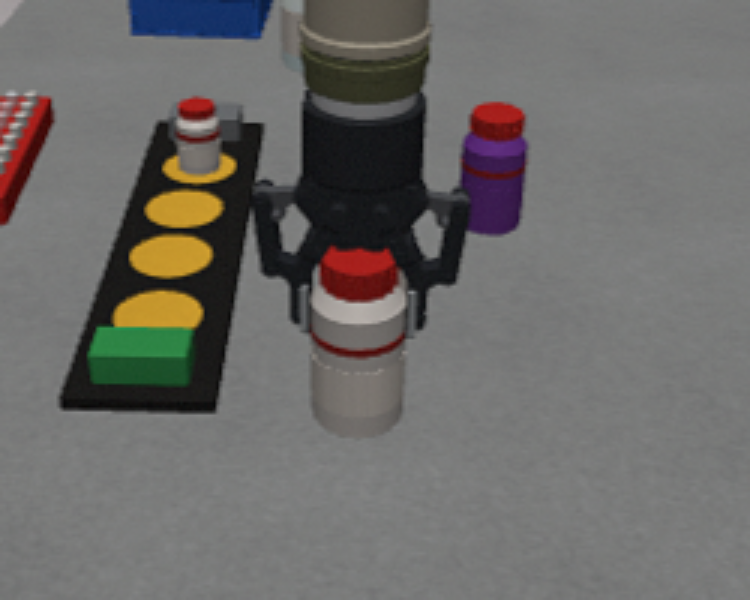

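The side view shows XL gripped upright just under its shoulder, with the pads at about (303,310) and (412,310). Now lift and move.

```bash
python3 -m handwheel '{"deltas": [[-1,0,0,-0.15,0],[-1,0,0,-0.3,0],[-1,0,0,-0.5,0],[-1,0,0.1,-0.5,0],[-1,-0.1,0.3,-0.3,0],[-1,-0.2,0.5,0,0],[-1,-0.3,0.5,0,0],[-1,-0.3,0.5,0,0],[-1,-0.3,0.5,0,0],[-1,-0.3,0.5,0,0],[-1,-0.3,0.5,0,0],[-1,-0.3,0.4,0,0],[-1,-0.12,0.16,0,0],[-1,0,0,0,0],[-1,0,0,0,0],[-1,0,0,0,0]]}'
python3 go.py '[.622,.052,.149]'
python3 -c "
from h import *
from meas import *
grab('top');meas('top')"
```

```text
clock: 16.77
tcp_pos: [0.6212, 0.0525, 0.2057]
orientation: [-0.0, 0.707, 0.707, -0.0]
wrist_force: [0.2, 0.9, -0.9]
finger_gap: 0.0622
grip_force: 55.0
tcp [0.6212 0.0525 0.2057] t 16.775 x_tool [3.e-04 1.e+00 2.e-04] units [-0.012  0.022  1.416]
top red [352.  71.] 1581 top z 0.0315 mean [ 0.8244 -0.1973] circ 0.8286 -0.1976 r0.1130
top red [360. 149.] 165 top z 0.0785 mean [ 0.6321 -0.1999] circ 0.6318 -0.2005 r0.0156
top red [346. 231.] 335 top z 0.1074 mean [ 0.4588 -0.1635] circ 0.4591 -0.1637 r0.0208
top red [273. 235.] 203 top z 0.0863 mean [ 0.4515 -0.0182] circ 0.4514 -0.0176 r0.0169
top red [335. 281.] 365 top z 0.1071 mean [ 0.3613 -0.1398] circ 0.3615 -0.1394 r0.0217
top yel [349. 158.] 275 top z 0.0142 mean [ 0.6248 -0.1904] circ 0.6321 -0.1982 r0.0334
top yel [280. 158.] 610 top z 0.0145 mean [ 0.6267 -0.0352] circ 0.6281 -0.0352 r0.0336
top yel [316. 156.] 664 top z 0.0144 mean [ 0.632  -0.1163] circ 0.6322 -0.1161 r0.0337
```

```bash
python3 -m handwheel '{"deltas": [[-1,0,0.02,0.4,0],[-1,0,0,0.4,0],[-1,0,0,0.3,0],[-1,0,0,0.15,0],[-1,0,0,0.1,0],[-1,0,0,0.05,0],[-1,0,0,0,0],[-1,0,0,0,0]]}'
python3 -m handwheel '{"deltas": [[0.5,0,0,0,0],[0.8,0,0,0,0],[1,0,0,0,0],[1,0,0,0,0],[1,0,0,0,0],[1,0,0,-0.2,0],[1,0,0,-0.5,0],[1,0,0,-0.7,0],[1,0,0,-0.7,0],[1,0,0,-0.55,0],[1,0,0,0,0],[1,0,0,0,0]]}'
python3 go.py '[.452,-.0165,.2]'
python3 -c "
from h import *
from meas import *
grab('wrist');meas('wrist')"
```

```text
clock: 17.82
tcp_pos: [0.6228, 0.0519, 0.1499]
orientation: [0.0, 0.707, 0.707, 0.0]
wrist_force: [-0.1, -0.4, -1.0]
finger_gap: 0.0628
grip_force: 55.0
clock: 19.32
tcp_pos: [0.6222, 0.052, 0.2548]
orientation: [-0.0, 0.707, 0.707, -0.0]
wrist_force: [1.0, 0.3, -1.0]
finger_gap: 0.0854
grip_force: 0.0
tcp [0.6222 0.052  0.2548] t 19.325 x_tool [1.e-03 1.e+00 1.e-04] units [-1.716 -4.253  1.374]
wrist red [255. 209.] 4282 top z 0.1412 mean [0.622  0.0522] circ 0.6219 0.0509 r0.0258
wrist red [103. 233.] 142 top z 0.0517 mean [ 0.4657 -0.004 ] circ 0.4591 -0.0126 r0.0223
wrist red [ 74. 260.] 1501 top z 0.0862 mean [ 0.4532 -0.0175] circ 0.4523 -0.0184 r0.0199
wrist red [438. 288.] 410 top z 0.2385 mean [0.6851 0.0612] circ 0.6831 0.0612 r0.0047
wrist red [425. 368.] 369 top z 0.0322 mean [ 0.8362 -0.1992] circ 0.7702 -0.0865 r0.1621
wrist red [ 94. 380.] 177 top z 0.0993 mean [ 0.4645 -0.1379] circ 0.5126 -0.0532 r0.1128
wrist yel [255. 148.] 255 top z 0.0145 mean [0.6213 0.0764] circ 0.6222 0.0599 r0.0332
wrist yel [263. 254.] 1339 top z 0.0141 mean [ 0.6307 -0.0485] circ 0.6250 -0.0181 r0.0537
wrist yel [264. 303.] 2023 top z 0.0143 mean [ 0.6324 -0.1167] circ 0.6315 -0.0451 r0.1071
wrist green [251. 102.] 2935 top z 0.0413 mean [0.6174 0.1238] circ 0.6175 0.1239 r0.0378
```

```bash
python3 -m handwheel '{"deltas": [[1,-0.21,-0.5,0,0],[1,-0.21,-0.5,0,0],[1,-0.22,-0.55,0,0],[1,-0.22,-0.55,0,0],[1,-0.22,-0.55,0,0],[1,-0.22,-0.55,0,0],[1,-0.22,-0.55,0,0],[1,-0.22,-0.5,0,0],[1,0,0,0.2,0],[1,0,0,0.4,0],[1,0,0,0.4,0],[1,0,0,0,0],[1,0,0,0,0]]}'
python3 go.py '[.452,-.0172,.096]'
python3 -c "
from h import *
from meas import *
grab('wrist');meas('wrist')" | head -1
```

```text
clock: 21.0
tcp_pos: [0.4528, -0.0173, 0.2154]
orientation: [-0.0, 0.707, 0.707, -0.0]
wrist_force: [-0.1, -0.4, -0.1]
finger_gap: 0.0854
grip_force: 0.0
tcp [ 0.4528 -0.0173  0.2154] t 21.0 x_tool [7.e-04 1.e+00 3.e-04] units [ 2.000e-03 -1.900e-02  2.984e+00]
wrist red [472. 104.] 551 top z 0.0873 mean [0.5959 0.0517] circ 0.6130 0.0506 r0.0311
```

```bash
python3 -c "
from meas import *
meas('wrist')" | grep red
python3 -m handwheel '{"deltas": [[1,0,-0.02,0.5,0],[1,0,0,0.5,0],[1,0,0,0.5,0],[1,0,0,0.5,0],[1,0,0,0.5,0],[1,0,0,0.3,0],[1,0,0,0.15,0],[1,0,0,0,0],[-1,0,0,0,0],[-1,0,0,0,0],[-1,0,0,0,0],[-1,0,0,0,0],[-1,0,0,0,0],[-1,0,0,0,0],[-1,0,0,0,0]]}' 45
python3 go.py '[.632,-.1175,.11]'
```

```text
wrist red [472. 104.] 551 top z 0.0873 mean [0.5959 0.0517] circ 0.6130 0.0506 r0.0311
wrist red [254. 204.] 2118 top z 0.0862 mean [ 0.4517 -0.0176] circ 0.4520 -0.0187 r0.0201
wrist red [174. 306.] 157 top z 0.0627 mean [ 0.3783 -0.1226] circ 0.3773 -0.1286 r0.0194
wrist red [261. 321.] 153 top z 0.0625 mean [ 0.4572 -0.1394] circ 0.4580 -0.1434 r0.0177
wrist red [419. 359.] 93 top z 0.0534 mean [ 0.6155 -0.1926] circ 0.6173 -0.1950 r0.0136
wrist red [441. 377.] 313 top z 0.2129 mean [ 0.5145 -0.0295] circ 0.5147 -0.0297 r0.0016
clock: 22.92
tcp_pos: [0.4521, -0.0175, 0.0982]
orientation: [0.001, 0.707, 0.707, 0.0]
wrist_force: [-2.3, -0.9, 5.9]
finger_gap: 0.0468
grip_force: 45.9
tcp [ 0.4521 -0.0175  0.0982] t 22.925 x_tool [ 1.e-03  1.e+00 -2.e-04] units [-2.495  4.501 -0.289]
```

```bash
python3 -m handwheel '{"deltas": [[-1,0,0,-0.2,0],[-1,0,0,-0.4,0],[-1,0,0,-0.5,0],[-1,0,0.1,-0.5,0],[-1,-0.1,0.3,-0.4,0],[-1,-0.3,0.5,0,0],[-1,-0.3,0.5,0,0],[-1,-0.3,0.5,0,0],[-1,-0.3,0.5,0,0],[-1,-0.3,0.5,0,0],[-1,-0.3,0.5,0,0],[-1,-0.3,0.5,0,0],[-1,-0.2,0.4,0,0],[-1,-0.1,0.2,0,0],[-1,0,0,0,0],[-1,0,0,0,0],[-1,0,0,0,0]]}'
python3 go.py '[.632,-.1175,.111]'
```

```text
clock: 25.05
tcp_pos: [0.631, -0.1172, 0.1776]
orientation: [-0.0, 0.707, 0.707, -0.0]
wrist_force: [0.2, 1.0, -0.6]
finger_gap: 0.0475
grip_force: 46.3
tcp [ 0.631  -0.1172  0.1776] t 25.05 x_tool [7.e-04 1.e+00 3.e-04] units [-0.007  0.025  1.665]
```

```bash
python3 -m handwheel '{"deltas": [[-1,0,0.02,0.4,0],[-1,0,0,0.5,0],[-1,0,0,0.4,0],[-1,0,0,0.2,0],[-1,0,0,0.1,0],[-1,0,0,0.05,0],[-1,0,0,0,0],[-1,0,0,0,0]]}'
python3 -m handwheel '{"deltas": [[0.2,0,0,0,0],[0.6,0,0,0,0],[1,0,0,0,0],[1,0,0,0,0],[1,0,0,0,0],[1,0,0,-0.2,0],[1,0,0,-0.5,0],[1,0,0,-0.7,0],[1,0,0,-0.7,0],[1,0,0,-0.7,0],[1,0,0,-0.7,0],[1,0,0,0,0],[1,0,0,0,0]]}'
python3 go.py '[.460,-.1645,.242]'
python3 -c "
from h import *
from meas import *
grab('wrist');meas('wrist')"
```

```text
clock: 26.05
tcp_pos: [0.6327, -0.1178, 0.112]
orientation: [0.0, 0.707, 0.707, 0.0]
wrist_force: [0.2, 0.6, -0.5]
finger_gap: 0.0468
grip_force: 46.3
clock: 27.68
tcp_pos: [0.6321, -0.1176, 0.2511]
orientation: [-0.0, 0.707, 0.707, -0.0]
wrist_force: [0.2, -0.6, -0.7]
finger_gap: 0.0856
grip_force: 0.0
tcp [ 0.6321 -0.1176  0.2511] t 27.675 x_tool [1.e-03 1.e+00 2.e-04] units [-1.177 -4.302  0.229]
wrist red [242.   5.] 141 top z 0.0871 mean [0.6217 0.0199] circ 0.6221 0.0231 r0.0171
wrist red [430. 208.] 6984 top z 0.0313 mean [ 0.8224 -0.1584] circ 0.7767 -0.1740 r0.1146
wrist red [256. 195.] 1754 top z 0.0983 mean [ 0.6329 -0.118 ] circ 0.6329 -0.1189 r0.0202
wrist red [ 94. 217.] 194 top z 0.0629 mean [ 0.4772 -0.1509] circ 0.4677 -0.1600 r0.0262
wrist red [ 50. 250.] 2673 top z 0.1071 mean [ 0.4608 -0.1645] circ 0.4602 -0.1654 r0.0228
wrist red [256. 244.] 76 top z 0.0535 mean [ 0.6327 -0.1841] circ 0.6327 -0.1910 r0.0174
wrist red [256. 271.] 932 top z 0.0782 mean [ 0.632  -0.2001] circ 0.6319 -0.2014 r0.0174
wrist yel [245.  19.] 231 top z 0.0149 mean [0.6216 0.0286] circ 0.6216 0.0446 r0.0335
wrist yel [252.  91.] 3878 top z 0.0142 mean [ 0.6283 -0.0359] circ 0.6283 -0.0365 r0.0347
wrist yel [255. 158.] 1042 top z 0.0144 mean [ 0.6312 -0.1024] circ 0.6323 -0.1182 r0.0346
wrist yel [256. 234.] 1178 top z 0.0144 mean [ 0.6326 -0.1902] circ 0.6325 -0.1830 r0.0478
```

```bash
python3 -m handwheel '{"deltas": [[1,-0.15,-0.5,0,0],[1,-0.15,-0.55,0,0],[1,-0.15,-0.55,0,0],[1,-0.15,-0.55,0,0],[1,-0.15,-0.55,0,0],[1,-0.15,-0.55,0,0],[0.75,-0.15,-0.55,0,0],[0.75,-0.13,-0.5,0,0],[0.75,0,0,0.2,0],[0.75,0,0,0,0],[0.75,0,0,0,0]]}'
python3 go.py '[.460,-.1643,.114]'
python3 -c "
from h import *
from meas import *
grab('wrist');meas('wrist')" |grep red
```

```text
clock: 29.1
tcp_pos: [0.4608, -0.1645, 0.243]
orientation: [-0.0, 0.707, 0.707, 0.0]
wrist_force: [0.0, 0.1, 0.1]
finger_gap: 0.0746
grip_force: 0.0
tcp [ 0.4608 -0.1645  0.243 ] t 29.1 x_tool [5.e-04 1.e+00 5.e-04] units [ 3.000e-03 -1.800e-02  3.225e+00]
wrist red [435. 131.] 193 top z 0.0642 mean [ 0.6127 -0.1169] circ 0.6248 -0.1190 r0.0230
wrist red [484. 137.] 2503 top z 0.0982 mean [ 0.6305 -0.1185] circ 0.6322 -0.1188 r0.0207
wrist red [163. 146.] 113 top z 0.0633 mean [ 0.3805 -0.1295] circ 0.3730 -0.1342 r0.0240
wrist red [121. 169.] 3152 top z 0.1072 mean [ 0.3616 -0.1408] circ 0.3610 -0.1418 r0.0228
wrist red [253. 200.] 2690 top z 0.1072 mean [ 0.459  -0.1646] circ 0.4590 -0.1655 r0.0232
wrist red [421. 210.] 128 top z 0.0535 mean [ 0.6177 -0.1919] circ 0.6242 -0.1965 r0.0184
wrist red [448. 229.] 1198 top z 0.0782 mean [ 0.6304 -0.2003] circ 0.6314 -0.2014 r0.0176
```

```bash
python3 -m handwheel '{"deltas": [[0.75,0,-0.04,0.5,0],[0.75,0,0,0.5,0],[0.75,0,0,0.5,0],[0.75,0,0,0.5,0],[0.75,0,0,0.5,0],[0.75,0,0,0.4,0],[0.75,0,0,0.3,0],[0.75,0,0,0,0],[-1,0,0,0,0],[-1,0,0,0,0],[-1,0,0,0,0],[-1,0,0,0,0],[-1,0,0,0,0],[-1,0,0,0,0]]}' 50
python3 -m handwheel '{"deltas": [[-1,0,0,-0.2,0],[-1,0,0,-0.4,0],[-1,0,0,-0.6,0],[-1,0,0,-0.7,0],[-1,0,0,-0.7,0],[-1,0,0,-0.7,0],[-1,0,0,-0.4,0],[-1,0,0,0,0],[-1,0,0,0,0]]}'
python3 go.py '[.628,-.036,.24]'
```

```text
clock: 30.9
tcp_pos: [0.4592, -0.165, 0.1163]
orientation: [0.001, 0.707, 0.707, 0.0]
wrist_force: [-1.7, 0.8, 6.0]
finger_gap: 0.0547
grip_force: 53.1
clock: 32.02
tcp_pos: [0.4583, -0.1644, 0.2627]
orientation: [-0.001, 0.707, 0.707, -0.0]
wrist_force: [0.1, 1.1, -1.7]
finger_gap: 0.0547
grip_force: 53.0
tcp [ 0.4583 -0.1644  0.2627] t 32.025 x_tool [1.e-03 1.e+00 7.e-04] units [3.215 4.241 0.564]
```

```bash
python3 -m handwheel '{"deltas": [[-1,0.2,0.2,0,0],[-1,0.4,0.4,0,0],[-1,0.4,0.5,0,0],[-1,0.4,0.5,0,0],[-1,0.4,0.5,0,0],[-1,0.4,0.5,0,0],[-1,0.4,0.5,0,0],[-1,0.3,0.5,0,0],[-1,0.2,0.4,0,0],[-1,0.12,0.24,0,0],[-1,0,0,0,0],[-1,0,0,0,0],[-1,0,0,0,0]]}'
python3 go.py '[.628,-.0355,.129]'
python3 - <<'E'
from h import *
import meas
c=grab('side')
cv2.imwrite('pics/s4.png',cv2.cvtColor(cv2.resize(c['frame'][60:260,130:380],None,fx=3,fy=3),cv2.COLOR_RGB2BGR))
meas.meas('side')
E
```

```text
clock: 33.65
tcp_pos: [0.628, -0.0363, 0.2636]
orientation: [-0.0, 0.708, 0.707, -0.0]
wrist_force: [-0.8, 0.3, -0.6]
finger_gap: 0.0547
grip_force: 53.1
tcp [ 0.628  -0.0363  0.2636] t 33.65 x_tool [1.6e-03 1.0e+00 1.0e-04] units [2.100e-02 1.000e-03 3.366e+00]
side red [200.  94.] 225 top z 0.2537 mean [ 0.6283 -0.0307] circ 0.6259 -0.0317 r0.0244
side red [146. 161.] 568 top z 0.0305 mean [ 0.8129 -0.1475] circ 0.8277 -0.1945 r0.1113
side red [211. 141.] 151 top z 0.0970 mean [ 0.6313 -0.1121] circ 0.6321 -0.1141 r0.0192
side red [315. 140.] 179 top z 0.1062 mean [ 0.3614 -0.1366] circ 0.3622 -0.1388 r0.0220
side red [199. 159.] 379 top z 0.1403 mean [0.6217 0.0558] circ 0.6228 0.0527 r0.0258
side yel [ 56. 291.] 1071 top z 0.0447 mean [0.7995 0.3326] circ 0.8199 0.3022 r0.0708
side green [197. 218.] 663 top z 0.0406 mean [0.6177 0.1275] circ 0.6180 0.1275 r0.0369
```

View pics/s4.png

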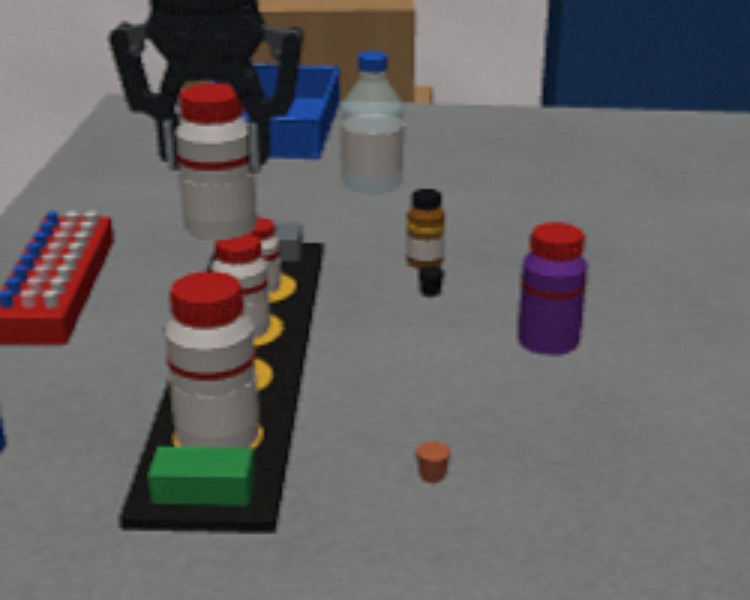

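L hangs upright at (210,160), above its disc at (262,375). XL (205,380), M (240,290) and S (262,260) are standing. Now lower L.

```bash
python3 -m handwheel '{"deltas": [[-1,0.02,0,0.3,0],[-1,0,0,0.5,0],[-1,0,0,0.5,0],[-1,0,0,0.5,0],[-1,0,0,0.5,0],[-1,0,0,0.4,0],[-1,0,0,0.3,0],[-1,0,0,0.2,0],[-1,0,0,0.1,0],[-1,0,0,0.05,0],[-1,0,0,0,0],[-1,0,0,0,0]]}'
python3 -m handwheel '{"deltas": [[0.3,0,0,0,0],[0.7,0,0,0,0],[1,0,0,0,0],[1,0,0,0,0],[1,0,0,0,0],[1,0,0,-0.2,0],[1,0,0,-0.5,0],[1,0,0,-0.7,0],[1,0,0,-0.7,0],[1,0,0,-0.7,0],[1,0,0,-0.7,0],[1,0,-0.7,0,0],[1,0,-1,0,0],[1,0,-1,0,0],[1,0,-1,0,0],[1,0,0,0,0],[1,0,0,0,0],[1,0,0,0,0]]}'
python3 - <<'E'
from h import *
import meas
for n in('top','side'):
    c=grab(n);meas.meas(n)
cv2.imwrite('pics/s5.png',cv2.cvtColor(cv2.resize(load('side')['frame'][60:260,130:380],None,fx=3,fy=3),cv2.COLOR_RGB2BGR))
P=cloud(load('top'));print(P[221:224,402:405].mean((0,1)))
E
```

```text
clock: 35.2
tcp_pos: [0.6287, -0.0352, 0.1299]
orientation: [0.0, 0.707, 0.707, 0.0]
wrist_force: [-0.6, 0.6, -0.8]
finger_gap: 0.0548
grip_force: 53.1
clock: 37.45
tcp_pos: [0.4816, -0.0353, 0.2698]
orientation: [0.001, 0.707, 0.707, 0.0]
wrist_force: [-0.2, 0.1, -0.7]
finger_gap: 0.0854
grip_force: 0.0
top red [352.  71.] 1566 top z 0.0314 mean [ 0.8249 -0.198 ] circ 0.8277 -0.1981 r0.1120
top red [229. 145.] 95 top z 0.1413 mean [0.625  0.0678] circ 0.6229 0.0642 r0.0197
side red [146. 161.] 566 top z 0.0306 mean [ 0.8127 -0.1474] circ 0.8269 -0.1948 r0.1117
side red [203. 152.] 662 top z 0.1402 mean [0.6213 0.056 ] circ 0.6206 0.0532 r0.0256
side red [315. 140.] 180 top z 0.1062 mean [ 0.3616 -0.1368] circ 0.3617 -0.1389 r0.0224
side yel [ 56. 291.] 1065 top z 0.0448 mean [0.7997 0.3332] circ 0.8189 0.3023 r0.0705
side green [197. 218.] 662 top z 0.0406 mean [0.6182 0.1274] circ 0.6183 0.1263 r0.0373
[ 0.47814991 -0.28514093  0.07456582]
```

View pics/s5.png

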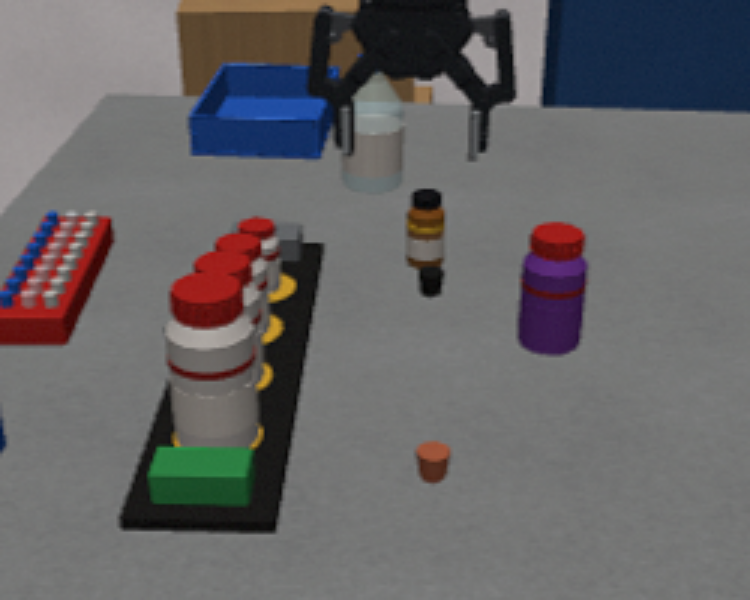

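All four jars stand in the row in descending order, caps at (207,300), (222,270), (240,250) and (257,230). The arm blocks the top camera, so I'll move it aside for a final check.

```bash
python3 -m handwheel '{"deltas": [[1,0.8,0,0,0],[1,0.8,-0.2,0,0],[1,0.8,-0.2,0,0],[1,0.8,-0.2,0,0],[1,0.8,-0.2,0,0],[1,0.8,-0.2,0,0],[1,0.8,0,0,0],[1,0.8,0,0,0],[1,0,0,0,0],[1,0,0,0,0],[1,0,0,0,0]]}'
python3 -c "
from h import *
from meas import *
grab('top');meas('top')"
```

```text
clock: 38.92
tcp_pos: [0.4408, 0.2202, 0.2694]
orientation: [-0.0, 0.708, 0.706, -0.0]
wrist_force: [-0.4, -0.4, -1.0]
finger_gap: 0.0855
grip_force: 0.0
top red [352.  71.] 1590 top z 0.0313 mean [ 0.8246 -0.1977] circ 0.8282 -0.1978 r0.1126
top red [237. 147.] 459 top z 0.1409 mean [0.621  0.0517] circ 0.6221 0.0526 r0.0250
top red [281. 146.] 325 top z 0.1190 mean [ 0.6278 -0.0344] circ 0.6283 -0.0339 r0.0215
top red [321. 146.] 239 top z 0.0983 mean [ 0.6322 -0.1176] circ 0.6326 -0.1167 r0.0188
top red [359. 149.] 162 top z 0.0782 mean [ 0.6322 -0.1999] circ 0.6321 -0.1991 r0.0161
top red [335. 281.] 368 top z 0.1075 mean [ 0.3612 -0.1395] circ 0.3613 -0.1395 r0.0213
top yel [349. 158.] 281 top z 0.0144 mean [ 0.6249 -0.1899] circ 0.6317 -0.1983 r0.0340
top yel [313. 161.] 172 top z 0.0143 mean [ 0.6204 -0.1085] circ 0.6318 -0.1166 r0.0336
```

All four jars measure within about 2 mm of their disc centres, at the right heights.

```bash
python3 -c "
from workcell import hand_in
print(hand_in())"
```

```text
the job is handed in; nothing more can be done
None
```

The job is handed in (no verdict came back): all four jars stand upright, tallest to shortest from the green block, each within about 2 mm of its disc centre by my last measurement, and the brown bottle hasn't moved.

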